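# Sort the inspection gear back into its sample trays

## Robot

A 6-joint arm with a two-finger parallel gripper is mounted at the origin on a cart in front of the work surface, level with it; the furniture and walls round the work are solid. World frame = base frame: x ahead of the robot, y to its left, z up, the work surface at z = 0. Lengths are in m, angles in rad, forces in N, time in s.
With the tool pointing down it reaches from about 0.325 to 0.75 m from the base axis. Payload 7.6 kg.
Tool frame: the origin (TCP) lies midway between the tips of the shut fingers; the grasp point (between the pads) lies 19 mm behind it; z points along the fingers, y is the line along which they close (so a half turn about z gives the same grasp; the last joint's range is limited). The gripper opens to 85 mm and grips with 20 to 120 N. Pads are 22 mm wide; open, the fingers measure 114 mm over their backs; the gripper's body (76 mm by 85 mm) begins 54 mm behind the grasp point. The pads swing forward as they close: fully open they stand 13 mm farther back than shut.
Start: joints at [1.191, 0.052, 1.401, -0, 1.689, -0.07], TCP at [0.16, 0.5, 0.231] pointing down, gripper open.
Joint ranges: [-2.9, 2.9], [-0.91, 2.17], [0.12, 2.37], [-1.06, 4.2], [0.26, 2.73], [-2.93, 2.93]. Speed limits (rad/s): [2.57, 2.57, 3.01, 3.14, 3.14, 3.14].

## Interface

Orientations are given as a unit quaternion [x, y, z, w].
In Python, from station import env gives the robot as it stands.
- The arm moves only by the tool apply_moves, never from a script. Its argument "plan" is a list that holds one entry, the list of rows, each a list of 5 numbers: the gripper's target within -1 to 1 (shut at 1, half-way at 0, fully open at -1), then the shift along the tool's x, y, z in units of 50 mm (1.0 is 50 mm), then the turn about the tool's z in units of 8 degrees (1.0 is 8 degrees). A call has exactly 10 rows; each row shifts and turns the commanded pose from where the row before left it, along the tool's axes as they then stand; what a row does not reach is not made up. A row lasts 1/10 s, in which the tool goes at most 50 mm and 8.59 degrees, less where a joint would pass 70% of its speed; a pose out of reach is approached as far as the arm can. A call is refused whole if a number of a shift passes 1 or a number of a turn 1, either way. A call with a gripper value outside its range is refused whole. The fingers move at their own pace and stop on an object; "newtons" is the grip in N (left out, the last holds). Time passes only in rows, so rows that do not move let the fingers close, or fill a call up. It gives the time, the measured TCP pose, the force, the opening and the grip force at its end, in the units of the state.
- env.sense(): the state, without advancing time (a new reading comes with each control period).
- env.read_camera(name): name is "scene" or "top" or "wrist"; returns (picture, depth): 420x560x3 uint8, red, green, blue; 420x560 float32, m along the optical axis (not along the pixel's ray), 0 where there is no reading.
- env.calibration(name): a dict with "fx", "fy", "cx", "cy" (pixels), "R" (3x3) and "t" (3): a world point X has camera coordinates R X + t. Camera axes: x right, y down, z forward; pixel columns grow to the right and rows downward; lengths in m; the calibration is good to about 2 mm. A picture is of the moment at which its call begins: read the wrist's pose just before it. calibration takes no time and is no camera call; for the wrist camera it gives the pose at the moment of the call.
- env.close_job(): hands the job in; it is judged then, once.
Trained networks look in the newest picture that a camera, given by its name, has taken for a name from the list of things; names that differ only in an ending like _2 or _b are one class to them, and where a whole thing is asked for, a point or a joint stands for the part that bears it (a point fixed in the world has none). Each returns a list of dicts, best first, with "confidence" (0 to 1); they miss things now and then, are a little off and sometimes report something else, mostly with a low value. They report only what shows in the picture. A call takes as long as a camera call. They do not tell look-alikes from the thing itself.
- env.spot_in(label, camera): "pixel" ([column, row] in pixels, amid what is visible of it).
The state is a dict: "time": time; "joint_positions": joint angles; "dq": joint speeds; "joint_torque": joint torques, N m; "tool_pos": TCP position; "tcp_rot": TCP orientation; "contact_force": force on the tool from outside, world axes, zero at the start; "ft_torque": the same for the moment, N m; "width": opening from 0.0 (shut) to 1.0 (fully open); "finger_force": force on a finger pad.
Only numpy, scipy, OpenCV 4.12 (cv2) and the standard library are available. Lean on these libraries where they do the work, as an engineer would, in place of code of your own. Each camera call takes 0.05 s, during which the arm holds its last target. There are 200 camera calls.

## Task

The V-block, brown dressing stone, white-lidded jar and loupe are lying loose on the bench in front of four alike trays; each tray already holds one thing of one of these kinds in its rear bay. Put each loose thing into the empty front bay of the tray that holds its own kind, flat on the bay's floor and the same way up as it stands now. Leave the hex key and the brush where they lie.

Things in the scene. Friction and masses are not known exactly. Their poses are not given: they have to be found in the camera images.
- v_block_mid (a point): the loose ground-steel V-block, 55 (its x) x 36 (its y) x 32 mm high, 0.42 kg, V groove upward; grasp across the 36 mm sides (along its y). Point: its centre, 16 mm above its underside; its z axis points up.
- v_block_tray_bay (a point): tray whose rear bay holds one fixed V-block (lying along the tray's y, 32 mm high). Four alike aluminium trays, outside 143 (x) x 122 (y) mm, walls 3 mm, tops 12 mm above the bench. Point: centre of the EMPTY front bay, on its floor (3 mm above the bench); that bay is 84 (x) x 116 (y) mm inside. The sample's centre is 70 mm from here along the tray's +x, past a 3 mm divider. z up.
- stone_mid (a point): the loose brown dressing-stone stick lying flat, 20 (its x) x 85 (its y) x 12 mm high; grasp across its 20 mm width (along its x). Point: its centre, 6 mm above its underside; its z axis points up.
- stone_tray_bay (a point): tray whose rear bay holds one fixed green dressing-stone stick (100 mm, along the tray's y, 13 mm high). Four alike aluminium trays, outside 143 (x) x 122 (y) mm, walls 3 mm, tops 12 mm above the bench. Point: centre of the EMPTY front bay, on its floor (3 mm above the bench); that bay is 84 (x) x 116 (y) mm inside. The sample's centre is 70 mm from here along the tray's +x, past a 3 mm divider. z up.
- jar_mid (a point): the loose small round clear jar with a white lid (lid fixed on), diameter 45 mm, 42 mm high, standing upright; grasp across the diameter. Point: its centre, 21 mm above its underside; its z axis points up.
- jar_tray_bay (a point): tray whose rear bay holds one fixed small jar with a blue lid (42 mm high). Four alike aluminium trays, outside 143 (x) x 122 (y) mm, walls 3 mm, tops 12 mm above the bench. Point: centre of the EMPTY front bay, on its floor (3 mm above the bench); that bay is 84 (x) x 116 (y) mm inside. The sample's centre is 70 mm from here along the tray's +x, past a 3 mm divider. z up.
- loupe_mid (a point): the loose black round eye-loupe standing upright, diameter 41 mm, 36 mm high; grasp across the diameter. Point: its centre, 18 mm above its underside; its z axis points up.
- loupe_tray_bay (a point): tray whose rear bay holds one fixed black loupe (36 mm high). Four alike aluminium trays, outside 143 (x) x 122 (y) mm, walls 3 mm, tops 12 mm above the bench. Point: centre of the EMPTY front bay, on its floor (3 mm above the bench); that bay is 84 (x) x 116 (y) mm inside. The sample's centre is 70 mm from here along the tray's +x, past a 3 mm divider. z up.
- hex_key: bystander, loose: black L-shaped hex key lying flat, 36 (x) x 104 (y) x 9 mm high; origin at the middle of its underside. To be left alone.
- dust_brush: bystander, loose: flat wooden-handled brush, 30 (x) x 168 (y) x 10 mm high; origin at the middle of its underside. To be left alone.
Not all that is in view belongs to the job. Leave any blue or green look-alike of the part that bears loupe_mid alone.

How it is judged:
By the outcome, as a careful person would: the job done as asked, in the order asked, and still so for the second after the job is handed in, with the robot touching nothing.
It also fails if it takes over 102 s, if anything falls off the work surface, if the arm or the gripper's body presses on something with over 40 N, if the wrist force passes 120 N, or if a joint passes its speed limit or range.

## Working session

There is one attempt and no reset: what is moved stays moved. The work goes in short steps, Python scripts to look and compute and a tool call to move; the robot and the scene stay as the last step left them, time stands still between calls to the robot, and variables do not carry over. Pictures are saved under pics/ and viewed, at most 15 in all, crops included, and the job is handed in when it is done.

Besides the shell and the picture viewer there is one more tool, called after "Request:" as name([rows], argument=value, ...), one row to a line, values as JSON. apply_moves: Moves the arm, as the interface text tells. Its arguments: {"type":"object","properties":{"plan":{"type":"array"},"newtons":{"type":"number"}},"required":["plan"]}

```bash
mkdir -p pics; cat > h.py <<'E'
import numpy as np, cv2
from station import env
def world(c,px,d=None,z=None):
    k=env.calibration(c);R=np.array(k['R']);t=np.array(k['t'])
    r=np.array([(px[0]-k['cx'])/k['fx'],(px[1]-k['cy'])/k['fy'],1.])
    o=-R.T@t; v=R.T@r
    s=d if z is None else (z-o[2])/v[2]
    return o+s*v
def cloud(c,depth):
    k=env.calibration(c);R=np.array(k['R']);t=np.array(k['t'])
    v,u=np.mgrid[:depth.shape[0],:depth.shape[1]]
    P=np.stack([(u-k['cx'])/k['fx']*depth,(v-k['cy'])/k['fy']*depth,depth],-1)
    return (P-t)@R
E
python3 - <<'E'
from h import *
s=env.sense();print(s)
for c in('top','scene'):
    im,d=env.read_camera(c);cv2.imwrite(f'pics/{c}0.png',cv2.resize(im[:,:,::-1],(800,600),interpolation=cv2.INTER_CUBIC));np.savez(f'{c}0.npz',im=im,d=d)
    for n in['v_block_mid','stone_mid','jar_mid','loupe_mid','v_block_tray_bay','stone_tray_bay','jar_tray_bay','loupe_tray_bay','hex_key','dust_brush']:
        for r in env.spot_in(n,c)[:4]:
            p=np.round(r['pixel']).astype(int);z=d[p[1],p[0]]
            print(c,n,p,round(r['confidence'],2),world(c,r['pixel'],z).round(3))
E
```

```text
{'time': 0.0, 'joint_positions': array([ 1.19069990e+00,  5.28218849e-02,  1.40170496e+00, -1.98902251e-05,
        1.68859391e+00, -7.03225934e-02]), 'dq': array([ 0.00064598,  0.0001248 , -0.00087363, -0.00057527, -0.00067609,
        0.00038042]), 'joint_torque': array([-7.68482896e-04, -3.81670940e+01, -3.60184336e+01, -1.58208941e-04,
        6.07313152e-03, -5.70269506e-06]), 'tool_pos': array([0.15992853, 0.49974044, 0.23049019]), 'tcp_rot': array([ 1.54269473e-01,  9.88028515e-01, -7.46960316e-04, -1.60992554e-04]), 'contact_force': array([ 0.69274219,  0.11806907, -1.01245012]), 'ft_torque': array([ 0.00493271, -0.01612419,  0.01707701]), 'finger_force': 0.0, 'width': 1.0022250407292637}
top v_block_mid [256 231] 0.68 [0.446 0.074 0.023]
top stone_mid [404 238] 0.87 [ 0.436 -0.3    0.008]
top jar_mid [326 224] 0.7 [ 0.466 -0.1    0.04 ]
top loupe_mid [156 233] 0.8 [0.438 0.325 0.03 ]
top loupe_mid [186 237] 0.77 [0.43  0.249 0.031]
top loupe_mid [167 267] 0.72 [0.354 0.293 0.031]
top loupe_mid [137 259] 0.59 [0.372 0.367 0.035]
top v_block_tray_bay [208 170] 0.71 [0.602 0.20
[... 672 characters left out ...]
0.51 [0.336 0.221 0.028]
scene loupe_mid [174 211] 0.5 [0.352 0.28  0.029]
scene loupe_mid [157 200] 0.49 [0.352 0.348 0.036]
scene v_block_tray_bay [250 191] 0.9 [ 0.592  0.194 -0.001]
scene v_block_tray_bay [312 245] 0.66 [ 0.456 -0.116  0.033]
scene v_block_tray_bay [279 237] 0.29 [ 0.458 -0.009  0.004]
scene stone_tray_bay [396 251] 0.94 [ 0.604 -0.293 -0.002]
scene stone_tray_bay [251 190] 0.53 [ 0.6    0.197 -0.001]
scene stone_tray_bay [310 242] 0.21 [ 0.455 -0.111  0.039]
scene jar_tray_bay [306 200] 0.79 [0.652 0.028 0.002]
scene loupe_tray_bay [351 220] 0.63 [ 0.646 -0.131  0.001]
scene hex_key [270 245] 0.5 [ 0.417 -0.011  0.004]
scene dust_brush [223 219] 0.85 [0.424 0.163 0.009]
```

View pics/top0.png

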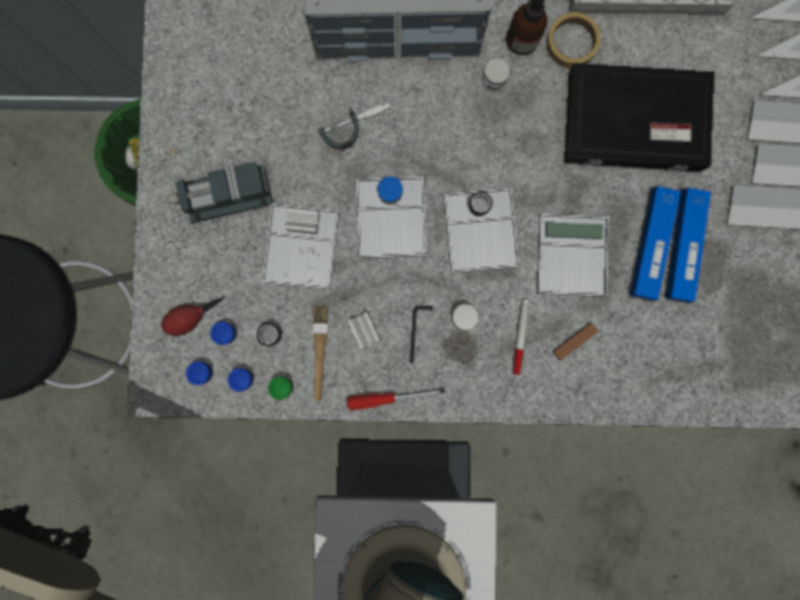

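View pics/scene0.png

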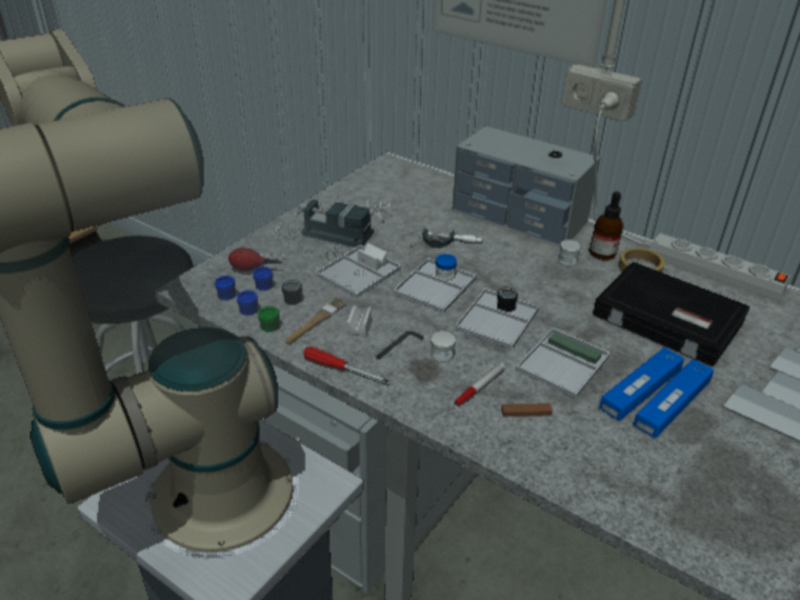

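The top picture shows the jar at (465,317) and the V-block at (364,330). It shows the brown stone at (576,341) and the black loupe at (268,334), in 800-px coordinates.

These could be mistaken for the things I want:
- **Loupe:** blue ones at (222,333), (198,373) and (240,379), a green one at (280,387), and the tray sample at (481,203).
- **Jar:** a white-capped one at the back (497,72), and the blue-lidded sample (390,189).
- **Stone:** the green sample (574,230).
- **V-block:** the tray sample (302,222).

I choose the loose black loupe, the front jar, the brown stick and the steel V-block. Next I'll check them in a close crop and measure outlines.

```bash
python3 - <<'E'
from h import *
f=np.load('top0.npz');im,d=f['im'],f['d']
W=cloud('top',d)
def rep(n,m,z):
    m=m.astype(np.uint8)
    N,l,st,ce=cv2.connectedComponentsWithStats(m)
    for i in range(1,N):
        if st[i,4]<40: continue
        v,u=np.where(l==i)
        P=np.array([world('top',(a,b),z=z) for a,b in zip(u,v)])[:,:2]
        r=cv2.minAreaRect((P*1000).astype(np.float32))
        print(n,ce[i].round(),st[i,4],'c',np.round(r[0],1),'s',np.round(r[1],1),'a',round(r[2],1),'medz',np.round(np.median(W[l==i][:,2]),4))
roi=np.zeros(d.shape,bool);roi[195:275,110:450]=1
rep('hi',roi&(W[:,:,2]>0.006)&(d>0),0.02)
g=im.astype(int)
t=np.zeros(d.shape,bool);t[115:215,180:430]=1
print(g[180,200],g[175,160],g[165,275])
rep('tray',t&(g.min(2)>125),0.006)
rep('tray2',t&(W[:,:,2]>0.0025)&(d>0),0.01)
cv2.imwrite('pics/crop.png',cv2.resize(im[120:285,130:430,::-1],(800,440),interpolation=cv2.INTER_CUBIC))
E
```

```text
hi [207. 199.] 86 c [527.2 201.4] s [ 17.8 119.3] a 0.9 medz 0.0112
hi [400. 203.] 123 c [ 528.6 -287.8] s [ 30.4 121.4] a 0.9 medz 0.0112
hi [445. 202.] 110 c [ 529.2 -399.8] s [22.6 33.2] a 89.5 medz 0.0283
hi [129. 223.] 546 c [463.  382.5] s [ 52.2 114.5] a 10.7 medz 0.0415
hi [364. 236.] 310 c [ 439.1 -197.2] s [ 15.3 132.9] a 83.5 medz 0.014
hi [325. 222.] 270 c [472.7 -98.3] s [43.9 46.3] a 27.4 medz 0.0424
hi [223. 241.] 406 c [412.  155.5] s [148.1  27.8] a 1.3 medz 0.0095
hi [291. 225.] 91 c [458.9 -12.2] s [29.9 81.3] a 65.9 medz 0.0085
hi [254. 231.] 321 c [447.3  80.1] s [57.6 36.8] a 25.1 medz 0.0267
hi [155. 233.] 237 c [437.8 327.7] s [40.4 42.9] a 1.9 medz 0.0326
hi [187. 234.] 230 c [436.6 246.8] s [41.3 40.7] a 46.3 medz 0.033Traceback (most recent call last):
  File "<stdin>", line 14, in <module>
  File "<stdin>", line 10, in rep
  File "h.py", line 4, in world
    k=env.calibration(c);R=np.array(k['R']);t=np.array(k['t'])
ValueError: time passes only in moves, steps and waits
```

```bash
cat > h.py <<'E'
import numpy as np, cv2
from station import env
_c={}
def cal(c):
    if c not in _c: _c[c]=env.calibration(c)
    return _c[c]
def plane(c,uv,z):
    "pixels Nx2 -> world points on height z"
    k=cal(c);R=np.array(k['R']);t=np.array(k['t']);uv=np.atleast_2d(uv)
    r=np.c_[(uv[:,0]-k['cx'])/k['fx'],(uv[:,1]-k['cy'])/k['fy'],np.ones(len(uv))]@R
    o=-R.T@t
    return o+r*((z-o[2])/r[:,2])[:,None]
def cloud(c,depth):
    k=cal(c);R=np.array(k['R']);t=np.array(k['t'])
    v,u=np.mgrid[:depth.shape[0],:depth.shape[1]]
    P=np.stack([(u-k['cx'])/k['fx']*depth,(v-k['cy'])/k['fy']*depth,depth],-1)
    return (P-t)@R
def rep(c,n,m,z,W=None,mn=40):
    N,l,st,ce=cv2.connectedComponentsWithStats(m.astype(np.uint8))
    for i in range(1,N):
        if st[i,4]<mn: continue
        v,u=np.where(l==i)
        P=plane(c,np.c_[u,v],z)[:,:2]
        r=cv2.minAreaRect((P*1000).astype(np.float32))
        print(n,ce[i].round(),st[i,4],'c',np.round(r[0],1),'s',np.round(r[1],1),'a',round(r[2],1),'medz',np.round(np.median(W[l==i][:,2]),4))
E
python3 - <<'E'
from h import *
f=np.load('top0.npz');im,d=f['im'],f['d']
W=cloud('top',d)
g=im.astype(int)
t=np.zeros(d.shape,bool);t[115:215,180:430]=1
print(g[180,200],g[175,160],g[165,275],cal('top')['t'],env.sense()['time'])
rep('top','tray',t&(g.min(2)>150),0.006,W)
rep('top','tray2',t&(W[:,:,2]>0.0022)&(d>0),0.01,W)
b=np.zeros(d.shape,bool);b[215:255,380:425]=1
rep('top','stone',b&(g[:,:,0]-g[:,:,2]>25),0.012,W)
cv2.imwrite('pics/crop.png',cv2.resize(im[120:285,130:430,::-1],(800,440),interpolation=cv2.INTER_CUBIC))
E
```

```text
[168 169 170] [135 135 132] [172 175 175] [0.016919   0.49821886 1.22608272] 1.1
tray [258. 137.] 238 c [692.6  59.4] s [49.2 65.7] a 3.4 medz 0.0034
tray [288. 135.] 229 c [ 6.978e+02 -4.000e-01] s [38.8 46.8] a 86.8 medz 0.0033
tray [333. 145.] 504 c [ 672.5 -122.8] s [ 49.3 113.1] a 6.1 medz 0.0034
tray [210. 175.] 1938 c [595.3 194.5] s [114.8 134.7] a 84.1 medz 0.0037
tray [274. 162.] 1373 c [624.5  32.1] s [ 83.2 117. ] a 4.1 medz 0.0034
tray [400. 154.] 93 c [ 652.2 -293.9] s [107.9   6.2] a 88.5 medz 0.0031
tray [337. 171.] 1383 c [ 604.1 -130.6] s [ 81.5 113.8] a 6.0 medz 0.0034
tray [399. 168.] 180 c [ 614.9 -289.6] s [114.6  29.9] a 76.0 medz 0.0033
tray [400. 188.] 1381 c [ 561.9 -290.9] s [112.5  82. ] a 88.4 medz 0.0034
tray2 [206. 166.] 2430 c [630.  200.3] s [232.5 146.7] a 1.8 medz 0.0064
tray2 [418. 116.] 52 c [ 747.6 -334.5] s [10.5 61.7] a 0.8 medz 0.0094
tray2 [273. 151.] 2026 c [650.   37.7] s [159.7 134.9] a 5.1 medz 0.0054
tray2 [337. 160.] 2097 c [ 630.4 -125.5] s [165.8 142.1] a 3.4 medz 0.0053
tray2 [401. 177.] 2204 c [ 590.4 -292.2] s [139.7 172.5] a 88.2 medz 0.006
tray2 [366. 212.] 40 c [ 502.6 -200.1] s [15.3 28. ] a 0.9 medz 0.0123
stone [403. 239.] 271 c [ 433.8 -296.2] s [20.7 84.9] a 37.9 medz 0.0117
```

View pics/crop.png

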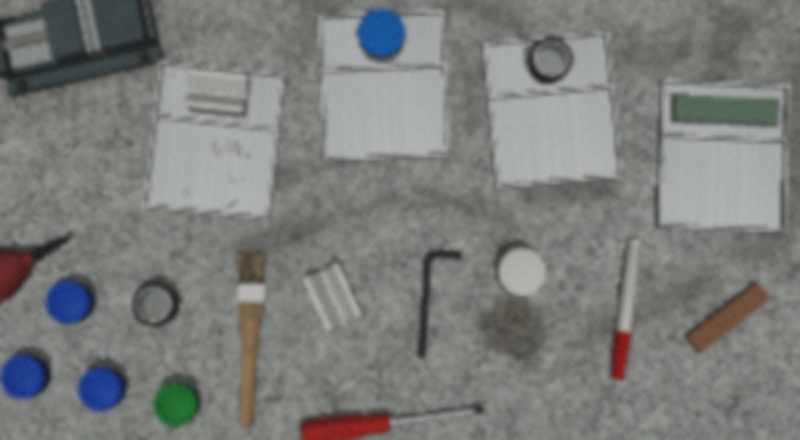

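The crop confirms the choice: black loupe at (154,303), V-block (332,296), white-lid jar (521,271), brown stone (728,317). The sample trays are V-block, jar, loupe and stone from left to right.

```bash
cat > go.py <<'E'
"usage: go.py x y z yaw n : even rows (tool axes, units) to bring TCP there in n rows; yaw = world angle of tool y"
import sys; from h import *
from scipy.spatial.transform import Rotation as Ro
x,y,z,yaw,n=map(float,sys.argv[1:]);n=int(n)
s=env.sense();R=Ro.from_quat(s['tcp_rot']);p=np.array(s['tool_pos']);M=R.as_matrix()
cur=np.degrees(np.arctan2(M[1,1],M[0,1]))
dy=(yaw-cur+90)%180-90
print('t',s['time'],'p',p.round(4),'yaw',round(cur,1),'dyaw',round(dy,1),'j6',s['joint_positions'][5].round(2),'tilt',M[:,2].round(3),'w',round(s['width'],2))
d=np.array([x,y,z])-p
for i in range(n):
    a=np.radians(cur+dy*i/n); yt=np.array([np.cos(a),np.sin(a),0]);zt=np.array([0,0,-1.]);xt=np.cross(yt,zt)
    print(np.round([d@xt/n/.05,d@yt/n/.05,d@zt/n/.05,-dy/n/8],2).tolist())
E
python3 go.py 0.43 0.08 0.2 115 16
```

```text
t 1.1 p [0.1601 0.5    0.2313] yaw 72.3 dyaw 42.7 j6 -0.07 tilt [ 0.  0. -1.] w 1.0
[-0.48, -0.4, 0.04, -0.33]
[-0.46, -0.42, 0.04, -0.33]
[-0.44, -0.44, 0.04, -0.33]
[-0.42, -0.46, 0.04, -0.33]
[-0.4, -0.48, 0.04, -0.33]
[-0.38, -0.5, 0.04, -0.33]
[-0.35, -0.51, 0.04, -0.33]
[-0.33, -0.53, 0.04, -0.33]
[-0.3, -0.55, 0.04, -0.33]
[-0.28, -0.56, 0.04, -0.33]
[-0.25, -0.57, 0.04, -0.33]
[-0.22, -0.58, 0.04, -0.33]
[-0.2, -0.59, 0.04, -0.33]
[-0.17, -0.6, 0.04, -0.33]
[-0.14, -0.61, 0.04, -0.33]
[-0.11, -0.61, 0.04, -0.33]
```

Request:
apply_moves([
  [[-1,-0.48,-0.4,0.04,-0.33],[-1,-0.46,-0.42,0.04,-0.33],[-1,-0.44,-0.44,0.04,-0.33],[-1,-0.42,-0.46,0.04,-0.33],[-1,-0.4,-0.48,0.04,-0.33],[-1,-0.38,-0.5,0.04,-0.33],[-1,-0.35,-0.51,0.04,-0.33],[-1,-0.33,-0.53,0.04,-0.33],[-1,-0.3,-0.55,0.04,-0.33],[-1,-0.28,-0.56,0.04,-0.33]],
], newtons=40)

```text
time: 2.1
tool_pos: [0.3282, 0.2358, 0.2114]
tcp_rot: [-0.076, 0.997, 0.0, 0.0]
contact_force: [-0.1, -0.0, 0.0]
width: 1.001
finger_force: 0.0
```

Request:
apply_moves([
  [[-1,-0.25,-0.57,0.04,-0.33],[-1,-0.22,-0.58,0.04,-0.33],[-1,-0.2,-0.59,0.04,-0.33],[-1,-0.17,-0.6,0.04,-0.33],[-1,-0.14,-0.61,0.04,-0.33],[-1,-0.11,-0.61,0.04,-0.33],[-1,0,0,0,0],[-1,0,0,0,0],[-1,0,0,0,0],[-1,0,0,0,0]],
])

```text
time: 3.1
tool_pos: [0.4272, 0.0797, 0.1995]
tcp_rot: [-0.213, 0.977, 0.0, 0.0]
contact_force: [-0.2, 0.2, -0.7]
width: 0.998
finger_force: 0.0
```

```bash
cat > look.py <<'E'
import sys; from h import *
n=sys.argv[1]
k=cal('wrist');im,d=env.read_camera('wrist')
cv2.imwrite(f'pics/{n}.png',im[:,:,::-1]);np.savez(f'{n}.npz',im=im,d=d,R=k['R'],t=k['t'])
W=cloud('wrist',d);s=env.sense();print('t',s['time'],'tcp',s['tool_pos'].round(4))
ok=(d>0)&(W[:,:,2]<0.07)
rep('wrist','hi',ok&(W[:,:,2]>float(sys.argv[2])),float(sys.argv[3]),W,250)
E
python3 look.py w1 0.007 0.032; python3 go.py 0.447 0.08 0.1 115 6
```

```text
t 3.15 tcp [0.4272 0.0797 0.1995]
hi [19. 67.] 2263 c [ 434.2 -182.8] s [ 17.5 123.8] a 83.6 medz 0.0139
hi [297.  77.] 2778 c [331.1  22. ] s [ 24.2 164.8] a 7.6 medz 0.0213
hi [194. 167.] 673 c [439.7  -6.7] s [29.7 98.8] a 70.6 medz 0.008
hi [356. 199.] 2412 c [402.7 151. ] s [ 26.1 154.8] a 88.5 medz 0.0093
hi [ 97. 155.] 2530 c [472.1 -95.7] s [45.9 61.9] a 24.6 medz 0.0423
hi [448. 171.] 1757 c [345.3 218.8] s [41.2 50.7] a 24.6 medz 0.0319
hi [273. 202.] 1971 c [444.3  77.1] s [59.  35.7] a 25.0 medz 0.0268
hi [499. 211.] 1777 c [356.4 286.7] s [57.4 40.7] a 88.7 medz 0.0317
hi [ 62. 256.] 1359 c [ 601.9 -113. ] s [115.6 108. ] a 6.3 medz 0.0113
hi [543. 245.] 1289 c [373.4 350.1] s [53.1 38.3] a 37.7 medz 0.0307
hi [420. 256.] 1321 c [433.  240.3] s [54.1 35.8] a 85.9 medz 0.0316
hi [481. 286.] 1551 c [435.  318.8] s [61.  40.1] a 72.0 medz 0.0315
hi [323. 322.] 1147 c [563.3 196.5] s [133.2 114.2] a 85.6 medz 0.0113
hi [212. 323.] 558 c [606.2  62. ] s [87.7 57.6] a 3.3 medz 0.0114
hi [ 26. 307.] 1476 c [ 665.5 -122. ] s [34.1 71.6] a 50.6 medz 0.0341
hi [531. 315.] 841 c [445.7 389.6] s [32.2 87.1] a 11.7 medz 0.0311
t 3.15 p [0.4272 0.0797 0.1995] yaw 114.6 dyaw 0.4 j6 -1.9 tilt [ 0.  0. -1.] w 1.0
[-0.06, -0.03, 0.33, -0.01]
[-0.06, -0.03, 0.33, -0.01]
[-0.06, -0.03, 0.33, -0.01]
[-0.06, -0.03, 0.33, -0.01]
[-0.06, -0.03, 0.33, -0.01]
[-0.06, -0.03, 0.33, -0.01]
```

View pics/w1.png

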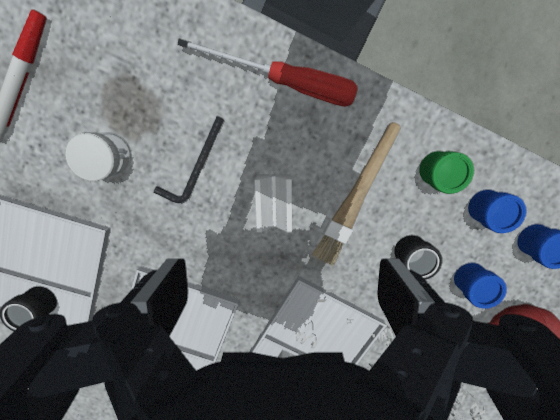

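The V-block shows at (273,203), with the hex key (195,165) and brush (365,195) both clear of the fingers' span.

```bash
cat > top.py <<'E'
"top.py npz x y zmin : minAreaRect of cloud points above zmin within 60 mm of x,y"
import sys; from h import *
f=np.load(sys.argv[1]);x,y,zm=map(float,sys.argv[2:5]);r=float(sys.argv[5]) if len(sys.argv)>5 else .05
k=cal('wrist');k=dict(k);k['R']=f['R'];k['t']=f['t'];import h;h._c['wrist']=k
W=cloud('wrist',f['d']);m=(f['d']>0)&(W[...,2]>zm)&(W[...,2]<.06)&(np.hypot(W[...,0]-x,W[...,1]-y)<r)
P=W[m];R=cv2.minAreaRect((P[:,:2]*1000).astype(np.float32));c,rr=cv2.minEnclosingCircle((P[:,:2]*1000).astype(np.float32))
print(len(P),'rect',np.round(R[0],1),np.round(R[1],1),round(R[2],1),'circ',np.round(c,1),round(rr,1),'zmax',np.percentile(P[:,2],95).round(4))
E
python3 top.py w1.npz .445 .078 .028; python3 top.py w1.npz .445 .078 .010; python3 top.py w1.npz .467 -.1 .038;python3 go.py 0.446 0.0785 0.1 115 6
```

```text
898 rect [446.3  78.1] [55.1 35.7] 25.2 circ [446.3  78.3] 32.3 zmax 0.0331
1962 rect [446.5  78.2] [55.8 35.8] 24.9 circ [446.3  78.3] 32.3 zmax 0.0328
1905 rect [472.4 -97.8] [43.7 45.6] 25.0 circ [472.4 -97.8] 22.9 zmax 0.0439
t 3.15 p [0.4272 0.0797 0.1995] yaw 114.6 dyaw 0.4 j6 -1.9 tilt [ 0.  0. -1.] w 1.0
[-0.06, -0.03, 0.33, -0.01]
[-0.06, -0.03, 0.33, -0.01]
[-0.06, -0.03, 0.33, -0.01]
[-0.06, -0.03, 0.33, -0.01]
[-0.06, -0.03, 0.33, -0.01]
[-0.06, -0.03, 0.33, -0.01]
```

Request:
apply_moves([
  [[-1,-0.08,-0.04,0.6,-0.05],[-1,-0.08,-0.04,0.6,0],[-1,-0.08,-0.04,0.6,0],[-1,-0.08,-0.04,0.6,0],[-1,-0.04,-0.02,0.5,0],[-1,0,0,0.4,0],[-1,0,0,0.3,0],[-1,0,0,0.16,0],[-1,0,0,0.1,0],[-1,0,0,0,0]],
])

```text
time: 4.15
tool_pos: [0.4475, 0.0786, 0.0063]
tcp_rot: [-0.216, 0.976, 0.0, -0.0]
contact_force: [0.1, 1.1, 0.5]
width: 1.006
finger_force: 0.0
```

Request:
apply_moves([
  [[1,0,0,0,0],[1,0,0,0,0],[1,0,0,0,0],[1,0,0,0,0],[1,0,0,0,0],[1,0,0,0,0],[1,0,0,0,0],[1,0,0,0,0],[1,0,0,0,0],[1,0,0,0,0]],
], newtons=60)

```text
time: 5.15
tool_pos: [0.4481, 0.0784, 0.007]
tcp_rot: [-0.215, 0.977, -0.0, 0.001]
contact_force: [-1.0, -0.2, 6.4]
width: 0.41
finger_force: 62.3
```

```bash
python3 go.py 0.569 0.197 0.1 84 10
```

```text
t 5.15 p [0.4481 0.0784 0.007 ] yaw 114.9 dyaw -30.9 j6 -1.91 tilt [ 0.001  0.    -1.   ] w 0.41
[-0.32, 0.11, -0.19, 0.39]
[-0.31, 0.13, -0.19, 0.39]
[-0.31, 0.15, -0.19, 0.39]
[-0.3, 0.16, -0.19, 0.39]
[-0.29, 0.18, -0.19, 0.39]
[-0.28, 0.19, -0.19, 0.39]
[-0.27, 0.21, -0.19, 0.39]
[-0.25, 0.22, -0.19, 0.39]
[-0.24, 0.24, -0.19, 0.39]
[-0.23, 0.25, -0.19, 0.39]
```

Request:
apply_moves([
  [[1,0,0,-0.4,0],[1,0,0,-0.6,0],[1,-0.4,0.13,-0.6,0.5],[1,-0.4,0.16,-0.27,0.5],[1,-0.4,0.19,0,0.5],[1,-0.38,0.23,0,0.5],[1,-0.36,0.25,0,0.5],[1,-0.33,0.28,0,0.5],[1,-0.28,0.3,0,0.5],[1,-0.2,0.25,0,0.39]],
])

```text
time: 6.15
tool_pos: [0.5665, 0.1959, 0.0981]
tcp_rot: [0.056, 0.998, -0.0, -0.001]
contact_force: [0.4, 0.5, -3.3]
width: 0.41
finger_force: 61.3
```

```bash
python3 look.py w2 0.007 0.012 | head -1; python3 go.py 0.569 0.197 0.012 84 1; python3 - <<'E'
from h import *
f=np.load('w2.npz');k=dict(env.calibration('wrist'));k['R']=f['R'];k['t']=f['t'];import h;h._c['wrist']=k
W=cloud('wrist',f['d']);m=(f['d']>0)&(abs(W[...,2]-.0115)<.002)&(abs(W[...,0]-.6)<.11)&(abs(W[...,1]-.195)<.09)
P=W[m][:,:2]*1000;print(len(P),[np.round(a,1) for a in cv2.minAreaRect(P.astype(np.float32))])
E
```

```text
t 6.2 tcp [0.5673 0.1973 0.0982]
t 6.2 p [0.5673 0.1973 0.0982] yaw 83.5 dyaw 0.5 j6 -1.19 tilt [-0.002  0.001 -1.   ] w 0.41
[-0.03, -0.0, 1.72, -0.06]
2227 [array([594.6, 211.6]), array([152.2, 147.9]), np.float64(85.4)]
```

View pics/w2.png

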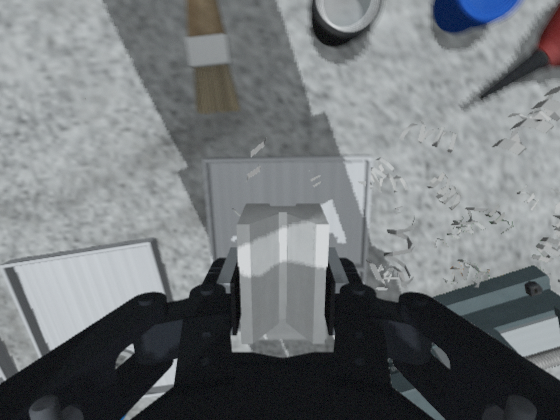

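```bash
python3 - <<'E'
from h import *
print(plane('wrist',[[207,160],[367,158],[211,235],[364,235]],.012).round(4))
E
```

```text
[[0.5225 0.1484 0.012 ]
 [0.5339 0.2616 0.012 ]
 [0.5789 0.1414 0.012 ]
 [0.5919 0.2569 0.012 ]]
```

Request:
apply_moves([
  [[1,-0.05,0.04,0.3,0],[1,0,0,0.4,0],[1,0,0,0.4,0],[1,0,0,0.3,0],[1,0,0,0.2,0],[1,0,0,0.07,0],[1,0,0,0.04,0],[1,0,0,0,0],[1,0,0,0,0],[1,0,0,0,0]],
])

```text
time: 7.2
tool_pos: [0.5698, 0.1971, 0.0151]
tcp_rot: [0.054, 0.999, 0.0, 0.001]
contact_force: [0.5, 0.9, -3.3]
width: 0.403
finger_force: 61.3
```

Request:
apply_moves([
  [[1,0,0,0.04,0],[1,0,0,0.04,0],[1,0,0,0.02,0],[1,0,0,0,0],[1,0,0,0,0],[1,0,0,0,0],[1,0,0,0,0],[1,0,0,0,0],[1,0,0,0,0],[1,0,0,0,0]],
])

```text
time: 8.2
tool_pos: [0.5696, 0.1971, 0.0101]
tcp_rot: [0.054, 0.999, 0.0, 0.0]
contact_force: [-3.7, -1.7, 6.1]
width: 0.408
finger_force: 62.3
```

Request:
apply_moves([
  [[-0.3,0,0,0,0],[-0.3,0,0,0,0],[-0.3,0,0,0,0],[-0.3,0,0,0,0],[-0.3,0,0,-0.2,0],[-0.3,0,0,-0.4,0],[-0.3,0,0,-0.6,0],[-0.3,0,0,-0.6,0],[-0.3,0,0,-0.6,0],[-0.3,0,0,-0.6,0]],
])

```text
time: 9.2
tool_pos: [0.5693, 0.197, 0.1615]
tcp_rot: [0.054, 0.999, 0.0, 0.0]
contact_force: [0.7, -0.7, -0.2]
width: 0.649
finger_force: 0.0
```

```bash
python3 look.py w3 0.007 0.012 | head -1;python3 top.py w3.npz .569 .198 .027;  python3 go.py 0.42 -0.29 0.2 38 16
```

```text
t 9.25 tcp [0.5714 0.1976 0.1679]
1677 rect [567.5 189. ] [52.9 55.2] 83.7 circ [567.5 195.1] 33.4 zmax 0.036
t 9.25 p [0.5714 0.1976 0.1679] yaw 83.8 dyaw -45.8 j6 -1.19 tilt [ 0.01   0.003 -1.   ] w 0.65
[0.12, -0.63, -0.04, 0.36]
[0.09, -0.63, -0.04, 0.36]
[0.06, -0.64, -0.04, 0.36]
[0.03, -0.64, -0.04, 0.36]
[-0.0, -0.64, -0.04, 0.36]
[-0.04, -0.64, -0.04, 0.36]
[-0.07, -0.63, -0.04, 0.36]
[-0.1, -0.63, -0.04, 0.36]
[-0.13, -0.62, -0.04, 0.36]
[-0.16, -0.62, -0.04, 0.36]
[-0.19, -0.61, -0.04, 0.36]
[-0.22, -0.6, -0.04, 0.36]
[-0.25, -0.59, -0.04, 0.36]
[-0.28, -0.57, -0.04, 0.36]
[-0.31, -0.56, -0.04, 0.36]
[-0.34, -0.54, -0.04, 0.36]
```

View pics/w3.png

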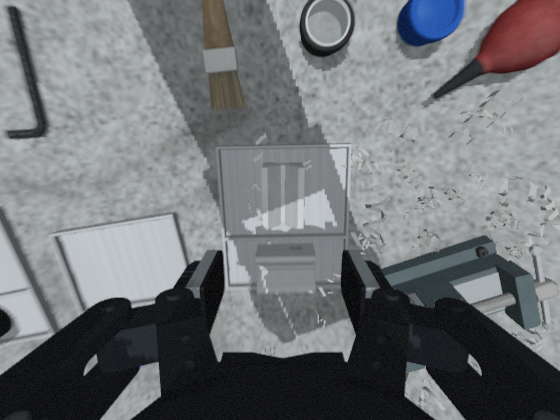

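The V-block sits in the front bay at (283,197). Next is the stone.

Request:
apply_moves([
  [[-0.1,0.12,-0.63,-0.04,0.36],[-0.1,0.09,-0.63,-0.04,0.36],[-0.1,0.06,-0.64,-0.04,0.36],[-0.1,0.03,-0.64,-0.04,0.36],[-0.1,0,-0.64,-0.04,0.36],[-0.1,-0.04,-0.64,-0.04,0.36],[-0.1,-0.07,-0.63,-0.04,0.36],[-0.1,-0.1,-0.63,-0.04,0.36],[-0.1,-0.13,-0.62,-0.04,0.36],[-0.1,-0.16,-0.62,-0.04,0.36]],
])

```text
time: 10.25
tool_pos: [0.4736, -0.109, 0.1801]
tcp_rot: [0.302, 0.953, 0.0, 0.001]
contact_force: [0.6, 0.7, 0.3]
width: 0.552
finger_force: 0.0
```

Request:
apply_moves([
  [[-0.1,-0.19,-0.61,-0.04,0.36],[-0.1,-0.22,-0.6,-0.04,0.36],[-0.1,-0.25,-0.59,-0.04,0.36],[-0.1,-0.28,-0.57,-0.04,0.36],[-0.1,-0.31,-0.56,-0.04,0.36],[-0.1,-0.34,-0.54,-0.04,0.36],[-0.1,0,0,0,0],[-0.1,0,0,0,0],[-0.1,0,0,0,0],[-0.1,0,0,0,0]],
])

```text
time: 11.25
tool_pos: [0.4165, -0.2896, 0.1914]
tcp_rot: [0.44, 0.898, 0.0, 0.0]
contact_force: [-0.3, 0.1, -0.0]
width: 0.55
finger_force: 0.0
```

```bash
python3 look.py w4 0.007 0.012 | head -1;python3 top.py w4.npz .434 -.296 .006;  python3 top.py w4.npz .434 -.296 .009;python3 go.py 0.434 -0.296 0.004 38 1
```

```text
t 11.3 tcp [ 0.4165 -0.2896  0.1914]
1515 rect [ 434.2 -296.3] [19.3 85.4] 37.8 circ [ 433.7 -296.6] 43.4 zmax 0.0131
1511 rect [ 434.2 -296.4] [19.3 85.3] 37.8 circ [ 433.7 -296.6] 43.4 zmax 0.0131
t 11.3 p [ 0.4165 -0.2896  0.1914] yaw 37.8 dyaw 0.2 j6 -1.34 tilt [ 0.  0. -1.] w 0.55
[-0.32, 0.2, 3.75, -0.03]
```

View pics/w4.png

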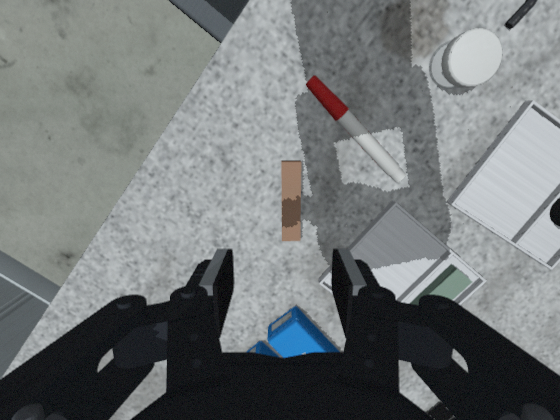

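The stone is at (291,200) and lies parallel to the pads.

Request:
apply_moves([
  [[-0.1,-0.08,0.05,0.6,0],[-0.1,-0.08,0.05,0.6,0],[-0.1,-0.08,0.05,0.6,0],[-0.1,-0.08,0.05,0.6,0],[-0.1,0,0,0.5,0],[-0.1,0,0,0.4,0],[-0.1,0,0,0.25,0],[-0.1,0,0,0.13,0],[-0.1,0,0,0.05,0],[-0.1,0,0,0,0]],
])

```text
time: 12.3
tool_pos: [0.4342, -0.2972, 0.0054]
tcp_rot: [0.441, 0.898, -0.0, 0.001]
contact_force: [-0.5, -0.2, -0.2]
width: 0.548
finger_force: 0.0
```

Request:
apply_moves([
  [[1,0,0,0,0],[1,0,0,0,0],[1,0,0,0,0],[1,0,0,0,0],[1,0,0,0,0],[1,0,0,0,0],[1,0,0,0,0],[1,0,0,0,0],[1,0,0,0,0],[1,0,0,0,0]],
], newtons=50)

```text
time: 13.3
tool_pos: [0.4344, -0.2975, 0.0059]
tcp_rot: [0.441, 0.898, -0.0, 0.001]
contact_force: [-0.8, 2.0, 5.4]
width: 0.215
finger_force: 49.6
```

```bash
python3 go.py 0.562 -0.291 0.1 -1.6 8
```

```text
t 13.3 p [ 0.4344 -0.2975  0.0059] yaw 37.7 dyaw -39.3 j6 -1.33 tilt [ 0.002 -0.001 -1.   ] w 0.22
[-0.18, 0.26, -0.24, 0.61]
[-0.16, 0.28, -0.24, 0.61]
[-0.13, 0.29, -0.24, 0.61]
[-0.11, 0.3, -0.24, 0.61]
[-0.08, 0.31, -0.24, 0.61]
[-0.06, 0.31, -0.24, 0.61]
[-0.03, 0.32, -0.24, 0.61]
[-0.0, 0.32, -0.24, 0.61]
```

Request:
apply_moves([
  [[1,0,0,-0.4,0],[1,0,0,-0.6,0],[1,-0.18,0.26,-0.6,0.61],[1,-0.16,0.28,-0.28,0.61],[1,-0.13,0.29,0,0.61],[1,-0.11,0.3,0,0.61],[1,-0.08,0.31,0,0.61],[1,-0.06,0.31,0,0.61],[1,-0.03,0.32,0,0.61],[1,0,0.32,0,0.61]],
])

```text
time: 14.3
tool_pos: [0.5617, -0.2898, 0.0983]
tcp_rot: [0.717, 0.697, -0.0, -0.0]
contact_force: [0.3, -0.8, -0.1]
width: 0.213
finger_force: 49.0
```

```bash
python3 look.py w5 0.007 0.012 | head -1; python3 go.py 0.562 -0.291 0.010 -1.6 1
```

```text
t 14.35 tcp [ 0.5634 -0.2893  0.0983]
t 14.35 p [ 0.5634 -0.2893  0.0983] yaw -1.7 dyaw 0.1 j6 -0.5 tilt [ 0.001  0.    -1.   ] w 0.21
[-0.04, -0.03, 1.77, -0.02]
```

View pics/w5.png

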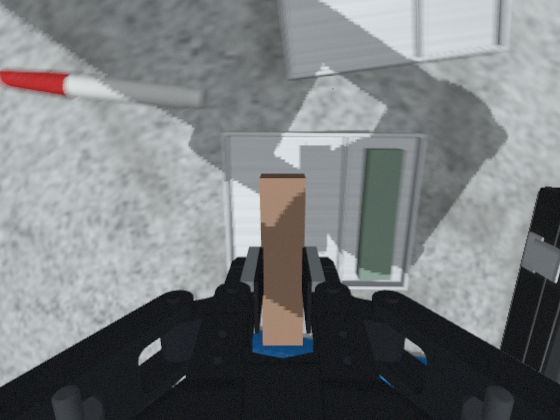

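```bash
python3 - <<'E'
from h import *
print(plane('wrist',[[225,133],[424,136],[231,286],[407,289],[342,137],[341,285]],.012).round(4))
E
```

```text
[[ 0.526  -0.23    0.012 ]
 [ 0.6647 -0.2362  0.012 ]
 [ 0.5214 -0.3486  0.012 ]
 [ 0.6617 -0.3556  0.012 ]
 [ 0.6074 -0.2352  0.012 ]
 [ 0.609  -0.3504  0.012 ]]
```

Request:
apply_moves([
  [[1,-0.02,0,0.3,0],[1,0,0,0.4,0],[1,0,0,0.4,0],[1,0,0,0.3,0],[1,0,0,0.2,0],[1,0,0,0.1,0],[1,0,0,0.04,0],[1,0,0,0.03,0],[1,0,0,0,0],[1,0,0,0,0]],
])

```text
time: 15.35
tool_pos: [0.5616, -0.2911, 0.0109]
tcp_rot: [0.715, 0.699, 0.0, 0.001]
contact_force: [-0.9, 0.2, -0.1]
width: 0.213
finger_force: 49.0
```

Request:
apply_moves([
  [[1,0,0,0.03,0],[1,0,0,0.02,0],[1,0,0,0,0],[1,0,0,0,0],[0.3,0,0,0,0],[0.3,0,0,0,0],[0.3,0,0,0,0],[0.3,0,0,0,0],[0.3,0,0,0,0],[0.3,0,0,0,0]],
])

```text
time: 16.35
tool_pos: [0.5612, -0.2909, 0.0077]
tcp_rot: [0.715, 0.699, 0.0, -0.0]
contact_force: [-0.0, 0.5, 1.2]
width: 0.35
finger_force: 0.0
```

Request:
apply_moves([
  [[0.3,0,0,-0.1,0],[0.3,0,0,-0.3,0],[0.3,0,0,-0.6,0],[0.3,0,0,-0.6,0],[0.3,0,0,-0.6,0],[0.3,0,0,-0.6,0],[-0.5,0,0,-0.4,0],[-0.5,0,0,0,0],[-0.5,0,0,0,0],[-0.5,0,0,0,0]],
])

```text
time: 17.35
tool_pos: [0.5607, -0.2906, 0.1664]
tcp_rot: [0.715, 0.699, -0.0, -0.001]
contact_force: [-1.0, 0.5, -1.0]
width: 0.748
finger_force: 0.0
```

```bash
python3 look.py w6 0.007 0.012 | head -1;python3 top.py w6.npz .563 -.29 .0128 .049;  python3 go.py 0.46 -0.098 0.15 86 10
```

```text
t 17.4 tcp [ 0.5607 -0.2906  0.1662]
1909 rect [ 563.1 -290.2] [85.3 88.9] 88.1 circ [ 563.2 -290.9] 48.5 zmax 0.016
t 17.4 p [ 0.5607 -0.2906  0.1662] yaw -1.3 dyaw 87.3 j6 -0.51 tilt [-0.002  0.001 -1.   ] w 0.75
[0.38, -0.21, 0.03, -1.09]
[0.41, -0.15, 0.03, -1.09]
[0.43, -0.09, 0.03, -1.09]
[0.43, -0.02, 0.03, -1.09]
[0.43, 0.05, 0.03, -1.09]
[0.42, 0.11, 0.03, -1.09]
[0.4, 0.17, 0.03, -1.09]
[0.37, 0.23, 0.03, -1.09]
[0.33, 0.28, 0.03, -1.09]
[0.28, 0.33, 0.03, -1.09]
```

View pics/w6.png

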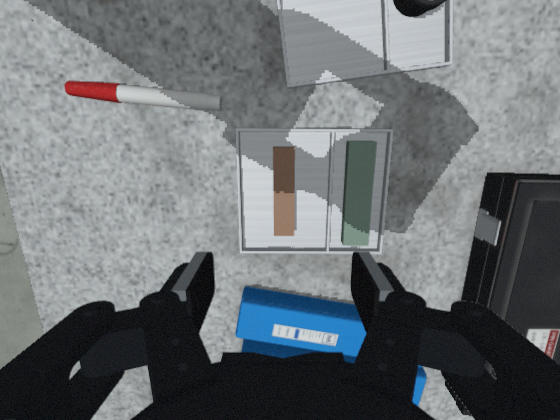

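The stone lies flat in the front bay at (284,190). Next is the jar.

Request:
apply_moves([
  [[-0.8,0.39,-0.21,0,-1],[-0.8,0.42,-0.16,0,-1],[-0.8,0.43,-0.1,0,-1],[-0.8,0.44,-0.04,0,-1],[-0.8,0.44,0.02,0,-1],[-0.8,0.43,0.08,0,-1],[-0.8,0.42,0.14,0,-1],[-0.8,0.39,0.2,0,-1],[-0.8,0.36,0.25,0,-1],[-0.8,0.3,0.3,0,-1]],
])

```text
time: 18.4
tool_pos: [0.4586, -0.0952, 0.1667]
tcp_rot: [0.096, 0.995, 0.0, -0.001]
contact_force: [0.3, 0.3, 0.2]
width: 0.901
finger_force: 0.0
```

```bash
python3 top.py w4.npz .472 -.098 .039 .035;  python3 go.py 0.46 -0.098 0.16 90 4
```

```text
2513 rect [472.7 -98.4] [44.7 45. ] 87.8 circ [472.7 -97.9] 23.1 zmax 0.0438
t 18.4 p [ 0.4586 -0.0952  0.1667] yaw 79.0 dyaw 11.0 j6 -1.66 tilt [-0.002  0.001 -1.   ] w 0.9
[-0.01, -0.01, 0.03, -0.34]
[-0.01, -0.01, 0.03, -0.34]
[-0.01, -0.01, 0.03, -0.34]
[-0.01, -0.01, 0.03, -0.34]
```

Request:
apply_moves([
  [[-0.8,0,0,0.1,-0.7],[-0.8,0,0,0.2,-0.67],[-0.8,-0.14,-0.03,0.5,0],[-0.8,-0.14,-0.03,0.5,0],[-0.8,0,0,0.5,0],[-0.8,0,0,0.5,0],[-0.8,0,0,0.4,0],[-0.8,0,0,0.25,0],[-0.8,0,0,0.15,0],[-0.8,0,0,0,0]],
])

```text
time: 19.4
tool_pos: [0.473, -0.099, 0.012]
tcp_rot: [0.003, 1.0, 0.0, -0.001]
contact_force: [1.1, 0.2, -0.1]
width: 0.899
finger_force: 0.0
```

```bash
python3 go.py 0.4726 -0.098 0.011 90 1
```

```text
t 19.4 p [ 0.473 -0.099  0.012] yaw 89.6 dyaw 0.4 j6 -1.85 tilt [-0.002  0.001 -1.   ] w 0.9
[0.01, 0.02, 0.02, -0.05]
```

Request:
apply_moves([
  [[1,0,0,0,0],[1,0,0,0,0],[1,0,0,0,0],[1,0,0,0,0],[1,0,0,0,0],[1,0,0,0,0],[1,0,0,0,0],[1,0,0,0,0],[1,0,0,0,0],[1,0,0,0,0]],
], newtons=40)

```text
time: 20.4
tool_pos: [0.4744, -0.0993, 0.014]
tcp_rot: [0.003, 1.0, -0.0, 0.001]
contact_force: [-1.1, 0.2, 6.6]
width: 0.516
finger_force: 40.8
```

```bash
python3 go.py 0.625 0.032 0.12 93.5 8
```

```text
t 20.4 p [ 0.4744 -0.0993  0.014 ] yaw 89.6 dyaw 3.9 j6 -1.85 tilt [ 0.002 -0.001 -1.   ] w 0.52
[-0.37, 0.33, -0.26, -0.06]
[-0.38, 0.33, -0.26, -0.06]
[-0.38, 0.32, -0.26, -0.06]
[-0.38, 0.32, -0.26, -0.06]
[-0.39, 0.32, -0.26, -0.06]
[-0.39, 0.31, -0.26, -0.06]
[-0.39, 0.31, -0.26, -0.06]
[-0.39, 0.31, -0.26, -0.06]
```

Request:
apply_moves([
  [[1,0,0,-0.4,0],[1,0,0,-0.6,0],[1,-0.37,0.33,-0.6,-0.06],[1,-0.38,0.33,-0.5,-0.06],[1,-0.38,0.32,0,-0.06],[1,-0.38,0.32,0,-0.06],[1,-0.39,0.32,0,-0.06],[1,-0.39,0.31,0,-0.06],[1,-0.39,0.31,0,-0.06],[1,-0.39,0.31,0,-0.06]],
])

```text
time: 21.4
tool_pos: [0.6247, 0.0325, 0.1175]
tcp_rot: [-0.03, 1.0, 0.0, -0.0]
contact_force: [-0.2, -0.1, -0.5]
width: 0.515
finger_force: 40.9
```

```bash
python3 look.py w7 0.007 0.012 | head -1; python3 go.py 0.625 0.032 0.017 93.5 1
```

```text
t 21.45 tcp [0.6263 0.035  0.1173]
t 21.45 p [0.6263 0.035  0.1173] yaw 93.6 dyaw -0.1 j6 -1.64 tilt [ 0.001  0.001 -1.   ] w 0.52
[0.03, -0.06, 2.01, 0.01]
```

View pics/w7.png

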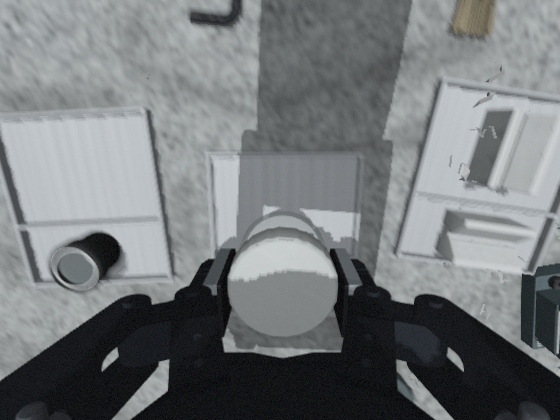

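```bash
python3 - <<'E'
from h import *
p=plane('wrist',[[207,153],[362,154]],.012);m=p.mean(0)[:2];a=np.arctan2(*(p[1]-p[0])[1::-1])
d=(p[1]-p[0])[:2];n=np.array([d[1],-d[0]])/np.linalg.norm(d);print(p.round(4),m+n*.045,n)
E
```

```text
[[ 0.5883 -0.0253  0.012 ]
 [ 0.5816  0.0934  0.012 ]] [0.62986691 0.03662369] [0.99839653 0.05660718]
```

Request:
apply_moves([
  [[1,0,0,0.3,0],[1,0,0,0.4,0],[1,0,0,0.4,0],[1,0,0,0.4,0],[1,0,0,0.2,0],[1,0,0,0.1,0],[1,0,0,0.08,0],[1,0,0,0.06,0],[1,0,0,0,0],[1,0,0,0,0]],
])

```text
time: 22.45
tool_pos: [0.6245, 0.0318, 0.0214]
tcp_rot: [-0.03, 1.0, 0.0, 0.001]
contact_force: [-0.1, -0.5, -1.1]
width: 0.518
finger_force: 41.0
```

Release opens to about 57 mm, which leaves room inside the 116 mm walls.

Request:
apply_moves([
  [[1,0,0,0.04,0],[1,0,0,0.03,0],[1,0,0,0.02,0],[1,0,0,0,0],[1,0,0,0,0],[-0.5,0,0,0,0],[-0.5,0,0,0,0],[-0.5,0,0,0,0],[-0.5,0,0,0,0],[-0.5,0,0,0,0]],
])

```text
time: 23.45
tool_pos: [0.6241, 0.0318, 0.0161]
tcp_rot: [-0.03, 1.0, 0.0, -0.0]
contact_force: [-0.5, 0.0, 0.3]
width: 0.752
finger_force: 0.0
```

Request:
apply_moves([
  [[-0.5,0,0,-0.1,0],[-0.5,0,0,-0.3,0],[-0.5,0,0,-0.6,0],[-0.5,0,0,-0.6,0],[-0.5,0,0,-0.6,0],[-0.5,0,0,-0.6,0],[-0.5,0,0,-0.4,0],[-0.5,0,0,0,0],[-0.5,0,0,0,0],[-0.5,0,0,0,0]],
])

```text
time: 24.45
tool_pos: [0.6235, 0.0318, 0.1748]
tcp_rot: [-0.03, 1.0, 0.0, -0.001]
contact_force: [1.2, 0.1, 0.2]
width: 0.747
finger_force: 0.0
```

```bash
python3 look.py w8 0.007 0.012 | head -1;python3 top.py w8.npz .625 .033 .04 .035;  python3 go.py 0.42 0.246 0.2 90 10;  python3 top.py w3.npz .434 .246 .03 .035
```

```text
t 24.5 tcp [0.6235 0.0318 0.1746]
2031 rect [622.5  31.9] [44.7 44.3] 27.5 circ [622.7  31.7] 22.7 zmax 0.0467
t 24.5 p [0.6235 0.0318 0.1746] yaw 93.4 dyaw -3.4 j6 -1.64 tilt [-0.003  0.    -1.   ] w 0.75
[0.38, 0.45, -0.05, 0.04]
[0.38, 0.45, -0.05, 0.04]
[0.39, 0.45, -0.05, 0.04]
[0.39, 0.45, -0.05, 0.04]
[0.39, 0.44, -0.05, 0.04]
[0.39, 0.44, -0.05, 0.04]
[0.4, 0.44, -0.05, 0.04]
[0.4, 0.44, -0.05, 0.04]
[0.4, 0.43, -0.05, 0.04]
[0.4, 0.43, -0.05, 0.04]
2275 rect [439.3 245.1] [40.9 36.8] 85.4 circ [437.2 245.2] 20.6 zmax 0.0367
```

View pics/w8.png

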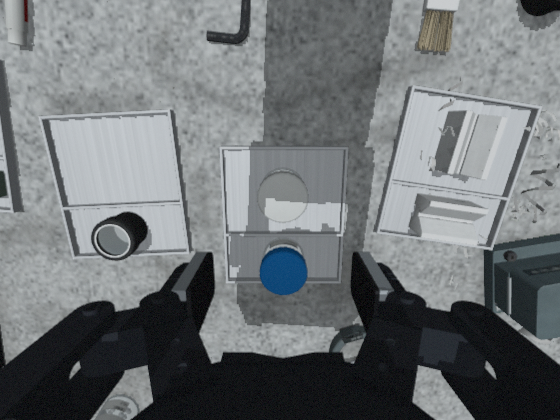

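The jar stands in the front bay at (282,197). Next is the black loupe.

Request:
apply_moves([
  [[-0.35,0.36,0.45,-0.05,0.04],[-0.35,0.36,0.45,-0.05,0.04],[-0.35,0.37,0.45,-0.05,0.04],[-0.35,0.37,0.45,-0.05,0.04],[-0.35,0.37,0.44,-0.05,0.04],[-0.35,0.37,0.44,-0.05,0.04],[-0.35,0.38,0.44,0,0.04],[-0.35,0.38,0.44,0,0.04],[-0.35,0.38,0.43,0,0.04],[-0.35,0.38,0.43,0,0.04]],
])

```text
time: 25.5
tool_pos: [0.4292, 0.2467, 0.1901]
tcp_rot: [-0.002, 1.0, -0.0, -0.001]
contact_force: [-0.7, -0.2, -0.4]
width: 0.674
finger_force: 0.0
```

```bash
python3 look.py w9 0.007 0.036 ;python3 top.py w9.npz .437 .245 .03 .035;python3 top.py w9.npz .437 .245 .033 .035;python3 go.py 0.437 0.245 0.009 90 1
```

```text
t 25.55 tcp [0.427  0.2493 0.1902]
hi [83. 76.] 2764 c [327.9  58.5] s [ 24.3 120.8] a 6.8 medz 0.0217
hi [256.  97.] 1786 c [344.  222.5] s [39.9 39.6] a 0.0 medz 0.0327
hi [195. 166.] 2773 c [401.9 165.2] s [152.   25.9] a 0.2 medz 0.0094
hi [334. 113.] 1747 c [356.9 292.3] s [40.4 40.4] a 46.9 medz 0.0326
hi [412. 125.] 1907 c [367.2 362.2] s [40.  46.7] a 0.2 medz 0.0321
hi [ 36. 203.] 644 c [438.3  12.2] s [30.6 98.8] a 70.5 medz 0.0081
hi [281. 198.] 1458 c [435.6 245.2] s [42.3 40.2] a 0.3 medz 0.0325
hi [364. 199.] 1553 c [435.2 324.4] s [42.2 42.7] a 0.3 medz 0.0322
hi [430. 223.] 3586 c [459.4 377.9] s [ 54.6 109.3] a 8.9 medz 0.0419
hi [405. 267.] 266 c [506.  371.2] s [28.2 20.9] a 62.7 medz 0.0157
hi [249. 310.] 2928 c [557.9 229.3] s [109.   98.1] a 75.6 medz 0.0213
hi [ 10. 334.] 470 c [584.7 -44.8] s [24.7 86. ] a 76.9 medz 0.0107
hi [233. 349.] 440 c [603.2 196.4] s [24.5 52.2] a 14.5 medz 0.0151
hi [426. 399.] 788 c [669.2 409.5] s [80.2 35.5] a 23.9 medz 0.0556
hi [120. 406.] 683 c [688.4  63. ] s [33.7 64.3] a 52.2 medz 0.0309
1332 rect [436.4 245.3] [40.3 40.5] 14.5 circ [436.8 245.2] 20.6 zmax 0.0368
669 rect [436.4 245.3] [40.3 40.5] 14.5 circ [436.8 245.2] 20.6 zmax 0.0371
t 25.55 p [0.427  0.2493 0.1902] yaw 90.4 dyaw -0.4 j6 -1.12 tilt [-0.003  0.001 -1.   ] w 0.67
[-0.2, -0.09, 3.62, 0.05]
```

View pics/w9.png

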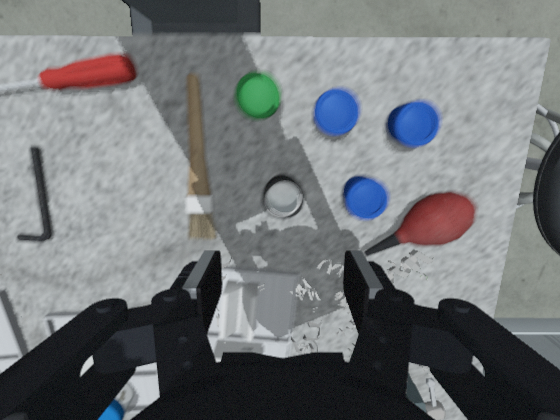

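The black loupe is at (283,197), with blue at (366,198) and green at (258,95) clear of the fingers.

Request:
apply_moves([
  [[-0.35,-0.1,-0.04,0.4,0.05],[-0.35,-0.1,-0.04,0.5,0],[-0.35,0,0,0.5,0],[-0.35,0,0,0.5,0],[-0.35,0,0,0.4,0],[-0.35,0,0,0.2,0],[-0.35,0,0,0,0],[-0.35,0,0,0,0],[-0.35,0,0,0,0],[-0.35,0,0,0,0]],
])

```text
time: 26.55
tool_pos: [0.4411, 0.2425, 0.0674]
tcp_rot: [0.001, 1.0, 0.0, 0.001]
contact_force: [-0.3, -0.8, 0.7]
width: 0.673
finger_force: 0.0
```

```bash
python3 go.py 0.4367 0.2453 0.009 90 1
```

```text
t 26.55 p [0.4411 0.2425 0.0674] yaw 89.9 dyaw 0.1 j6 -1.14 tilt [ 0.002  0.001 -1.   ] w 0.67
[0.09, 0.06, 1.17, -0.02]
```

Request:
apply_moves([
  [[-0.35,0.06,0.05,0.1,0],[-0.35,0,0,0.3,0],[-0.35,0,0,0.3,0],[-0.35,0,0,0.2,0],[-0.35,0,0,0.15,0],[-0.35,0,0,0.1,0],[1,0,0,0,0],[1,0,0,0,0],[1,0,0,0,0],[1,0,0,0,0]],
])

```text
time: 27.55
tool_pos: [0.4377, 0.2448, 0.0091]
tcp_rot: [0.001, 1.0, 0.0, 0.0]
contact_force: [-0.3, 0.3, 0.0]
width: 0.453
finger_force: 40.2
```

Request:
apply_moves([
  [[1,0,0,0,0],[1,0,0,0,0],[1,0,0,0,0],[1,0,0,0,0],[1,0,0,0,0],[1,0,0,0,0],[1,0,0,-0.4,0],[1,0,0,-0.6,0],[1,0,0,-0.6,0],[1,0,0,-0.4,0]],
])

```text
time: 28.55
tool_pos: [0.438, 0.2449, 0.1109]
tcp_rot: [0.001, 1.0, 0.001, 0.001]
contact_force: [-0.1, 0.6, -1.3]
width: 0.453
finger_force: 40.4
```

```bash
python3 go.py 0.604 -0.130 0.12 96 10
```

```text
t 28.55 p [0.438  0.2449 0.1109] yaw 89.9 dyaw 6.1 j6 -1.13 tilt [ 0.002  0.001 -1.   ] w 0.45
[-0.33, -0.75, -0.02, -0.08]
[-0.33, -0.75, -0.02, -0.08]
[-0.32, -0.76, -0.02, -0.08]
[-0.31, -0.76, -0.02, -0.08]
[-0.3, -0.76, -0.02, -0.08]
[-0.29, -0.77, -0.02, -0.08]
[-0.29, -0.77, -0.02, -0.08]
[-0.28, -0.77, -0.02, -0.08]
[-0.27, -0.77, -0.02, -0.08]
[-0.26, -0.78, -0.02, -0.08]
```

Request:
apply_moves([
  [[1,-0.33,-0.75,-0.02,-0.08],[1,-0.33,-0.75,-0.02,-0.08],[1,-0.32,-0.76,-0.02,-0.08],[1,-0.31,-0.76,-0.02,-0.08],[1,-0.3,-0.76,-0.02,-0.08],[1,-0.29,-0.77,-0.02,-0.08],[1,-0.29,-0.77,-0.02,-0.08],[1,-0.28,-0.77,-0.02,-0.08],[1,-0.27,-0.77,-0.02,-0.08],[1,-0.26,-0.78,-0.02,-0.08]],
])

```text
time: 29.55
tool_pos: [0.6049, -0.1315, 0.1185]
tcp_rot: [-0.055, 0.999, 0.0, -0.0]
contact_force: [-0.1, 0.2, -0.6]
width: 0.456
finger_force: 40.4
```

Request:
apply_moves([
  [[1,0,0,0,0],[1,0,0,0,0],[1,0,0,0,0],[1,0,0,0,0],[1,0,0,0,0],[1,0,0,0,0],[1,0,0,0,0],[1,0,0,0,0],[1,0,0,0,0],[1,0,0,0,0]],
])

```text
time: 30.55
tool_pos: [0.6046, -0.13, 0.1188]
tcp_rot: [-0.054, 0.999, 0.0, 0.0]
contact_force: [-0.0, -0.1, -1.9]
width: 0.454
finger_force: 40.5
```

```bash
python3 look.py w10 0.007 0.012 | head -1; python3 go.py 0.604 -0.130 0.012 96 1
```

```text
t 30.6 tcp [ 0.6046 -0.13    0.1188]
t 30.6 p [ 0.6046 -0.13    0.1188] yaw 96.2 dyaw -0.2 j6 -1.95 tilt [ 0.  0. -1.] w 0.46
[0.01, 0.0, 2.14, 0.03]
```

View pics/w10.png

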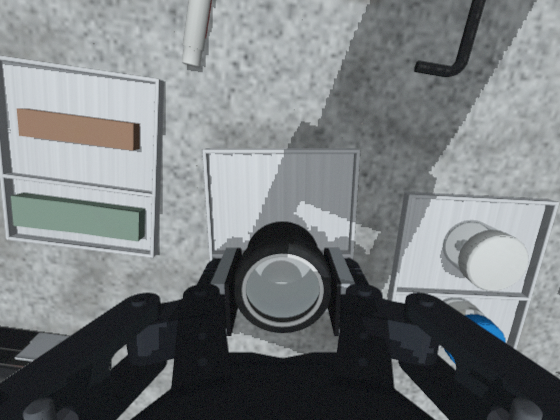

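The loupe is centred over the bay (walls at columns 205 and 358, front at row 152), so I'll lower it.

Request:
apply_moves([
  [[1,0,0,0.3,0],[1,0,0,0.4,0],[1,0,0,0.4,0],[1,0,0,0.4,0],[1,0,0,0.3,0],[1,0,0,0.15,0],[1,0,0,0.1,0],[1,0,0,0.04,0],[1,0,0,0,0],[1,0,0,0,0]],
])

```text
time: 31.6
tool_pos: [0.6051, -0.1301, 0.0152]
tcp_rot: [-0.055, 0.999, -0.0, 0.001]
contact_force: [0.2, -0.6, -0.8]
width: 0.461
finger_force: 40.5
```

Request:
apply_moves([
  [[1,0,0,0.03,0],[1,0,0,0.02,0],[1,0,0,0.01,0],[1,0,0,0,0],[1,0,0,0,0],[-0.4,0,0,0,0],[-0.4,0,0,0,0],[-0.4,0,0,0,0],[-0.4,0,0,0,0],[-0.4,0,0,0,0]],
])

```text
time: 32.6
tool_pos: [0.6045, -0.1299, 0.0111]
tcp_rot: [-0.055, 0.999, 0.0, -0.0]
contact_force: [-0.3, -0.7, -0.5]
width: 0.705
finger_force: 0.0
```

Request:
apply_moves([
  [[-0.4,0,0,-0.1,0],[-0.4,0,0,-0.3,0],[-0.4,0,0,-0.6,0],[-0.4,0,0,-0.6,0],[-0.4,0,0,-0.6,0],[-0.4,0,0,-0.6,0],[-0.4,0,0,-0.4,0],[-0.4,0,0,0,0],[-0.4,0,0,0,0],[-0.4,0,0,0,0]],
])

```text
time: 33.6
tool_pos: [0.604, -0.1298, 0.1698]
tcp_rot: [-0.055, 0.999, 0.0, -0.001]
contact_force: [-0.0, -0.1, -0.2]
width: 0.705
finger_force: 0.0
```

```bash
python3 - <<'E'
from h import *
im,d=env.read_camera('scene');cv2.imwrite('pics/end.png',cv2.resize(im[120:320,120:460,::-1],(800,470),interpolation=cv2.INTER_CUBIC))
E
python3 look.py w11 0.007 0.012 | head -1;python3 top.py w11.npz .604 -.13 .032 .035
```

```text
t 33.7 tcp [ 0.604  -0.1298  0.1696]
1672 rect [ 604.  -130.1] [40.5 40.2] 81.6 circ [ 604.4 -130.1] 20.6 zmax 0.0399
```

View pics/w11.png

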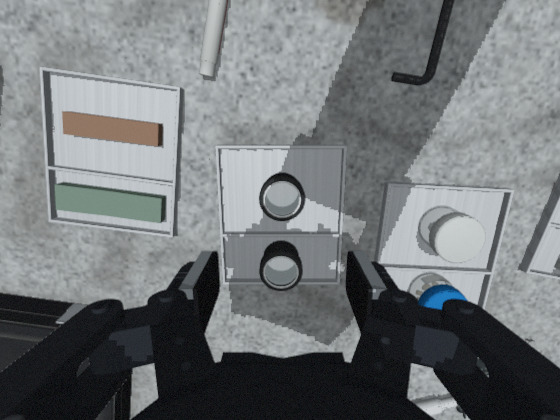

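View pics/end.png

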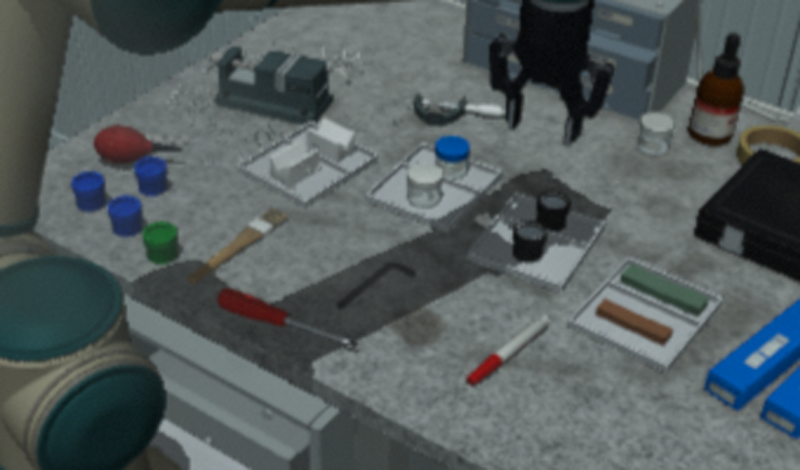

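The end views show all four loose things upright in the front bays beside their own kind, e.g. the loupe at (282,197) in the wrist view. The hex key and brush are unmoved and the gripper is clear.

```bash
python3 -c "
from station import env
print(env.close_job())"
```

```text
the job is handed in; nothing more can be done
None
```

The V-block, brown stone, white-lidded jar and black loupe are each in the front bay of their own kind's tray, the hex key and brush were left alone, and I handed the job in at about 34 s.

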